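# Stir the bead bath

## Task

Swing the bead bath's lid right over until it rests on its stop and leave it open. Take the paddle with the flat blade from the rack and stir the beads with it, blade down near the floor of the bath, going round and round where the beads lie, between the middle and the wall, for at least three full rounds and until nearly all of them have ended up somewhere else, without spilling any or putting your fingers in them; then hang the paddle back where it came from in the rack and let go. Leave the other two rods on the rack and everything else on the bench where it is.

Things in the scene. Friction and masses are not known exactly. Their poses are not given: they have to be found in the camera images.
- bath: bead bath, fixed: a round steel pot, outer diameter 128, inner 120, rim 75 high, inner floor 8 above the table. Origin: centre of its underside; z up; its +x points to the lid's hinge, so its -x is the side with the lid's handle bar. It stands on one side of the middle of the bench, the rack on the other (either way round)
- bath_in (a point): centre of the bath's inner floor
- lid (a joint): the bath's hinged lid, an aluminium disc of diameter 132, 7 thick, 0.25 kg: 0 = shut, grows as it opens upward, 1.85 rad = leaning back on its stop. Loose hinge: let go short of upright (1.57) it falls shut, past upright it falls back on the stop and stays
- lid_bar (a point): middle of the lid's handle, a round bar of diameter 10, parallel to the hinge, 31 clear of the lid's front edge; 58 of it is free between its arms. Centre line 172 from the hinge line and 4 above it (lid shut): 102 from the bath's centre on its -x side, 79.5 above the table
- lid_hinge (a point): middle of the lid's hinge line, in the bath's frame at x = +70, y = 0, z = 75.5; the line runs along the bath's y
- rack: tool rack, fixed: white comb plate 222 (y) x 72 (x -37 to +35), 6 thick, top 150 above the table, on end posts at y = +-105. Slots 16 wide at y = -70, 0, 70 run from x = +13 out through its -x edge (robot's side). Tools hang in them by their collars at about x = -5, in varying order. Draw a tool out along -x: blade and ball do not pass up through a slot. Origin: on the table, z up
- paddle: the stirring paddle, 0.11 kg. Origin: centre of the underside of its steel collar (diameter 34, 6 thick), which rests on the rack's plate; z up. Black round handle, diameter 24, from 6 to 56 above the origin (the other tools' are 16 thick); shaft diameter 8 below; flat steel blade 24 wide (its y), 5 thick (x), from 100 to 130 below the origin
- paddle_grip (a point): middle of the paddle's handle, 34 above its origin
- paddle_tip (a point): middle of the bottom edge of the paddle's blade, 130 below its origin
- plain_rod: a straight steel rod without blade, hanging in the rack by the same kind of collar; handle diameter 16, top 56 above the plate. Not to be used. Origin: centre of its collar's underside
- ball_rod: a steel rod ending in an 18 mm ball, hanging in the rack by the same kind of collar; handle diameter 16, top 56 above the plate. Not to be used. Origin: centre of its collar's underside
- bottle: loose white bottle with a red cap, diameter 56, 190 high, between bath and rack; origin under its centre
- jar: loose amber jar, diameter 56, 60 high, at the right of the bench; origin under its centre
- tin: loose steel tin 62 x 72 x 32 high, near the robot in the middle; origin under its centre
- tip_box: fixed pipette tip box 112 x 72 x 66 high at the left of the bench; origin under its centre
- stage: fixed small black positioning stage, 90 x 80 x 55 high, behind the bottle; origin under its centre
- bead0: one of the seven like aluminium balls, diameter 22, 15 g, lying in one layer, at first in a rough ring 40 from the centre, on the bath's floor; origin at its centre
- bead1: one of the seven like aluminium balls, diameter 22, 15 g, lying in one layer, at first in a rough ring 40 from the centre, on the bath's floor; origin at its centre
- bead2: one of the seven like aluminium balls, diameter 22, 15 g, lying in one layer, at first in a rough ring 40 from the centre, on the bath's floor; origin at its centre
- bead3: one of the seven like aluminium balls, diameter 22, 15 g, lying in one layer, at first in a rough ring 40 from the centre, on the bath's floor; origin at its centre
- bead4: one of the seven like aluminium balls, diameter 22, 15 g, lying in one layer, at first in a rough ring 40 from the centre, on the bath's floor; origin at its centre
- bead5: one of the seven like aluminium balls, diameter 22, 15 g, lying in one layer, at first in a rough ring 40 from the centre, on the bath's floor; origin at its centre
- bead6: one of the seven like aluminium balls, diameter 22, 15 g, lying in one layer, at first in a rough ring 40 from the centre, on the bath's floor; origin at its centre
Mind the look-alikes: they are no part of the job. What is shaped like the paddle but yellow is not meant.

How it is judged:
On the way, in this order (a step that is already met when the one before it is completed fails the run):
1. the bath's lid is swung right over onto its stop (value of joint lid above 1.75 rad), for 0.2 s.
2. the paddle's blade, down among the beads, passes the hinge side of the bath (z of paddle_tip in the frame of bath below 0.026 m and horizontal distance between paddle_tip and bath_in below 0.056 m and value of joint lid above 1.7 rad and x of paddle_tip in the frame of bath above 0.015 m and y of paddle_tip in the frame of bath between -0.015 and 0.015 m).
3. the paddle's blade, down among the beads, passes either flank (z of paddle_tip in the frame of bath below 0.026 m and horizontal distance between paddle_tip and bath_in below 0.056 m and value of joint lid above 1.7 rad and (y of paddle_tip in the frame of bath above 0.015 m or y of paddle_tip in the frame of bath below -0.015 m) and x of paddle_tip in the frame of bath between -0.015 and 0.015 m).
4. the paddle's blade, down among the beads, passes the handle side (z of paddle_tip in the frame of bath below 0.026 m and horizontal distance between paddle_tip and bath_in below 0.056 m and value of joint lid above 1.7 rad and x of paddle_tip in the frame of bath below -0.015 m and y of paddle_tip in the frame of bath between -0.015 and 0.015 m).
5. the paddle's blade, down among the beads, passes either flank again (all of step 3).
6. the paddle's blade, down among the beads, passes the hinge side of the bath (all of step 2).
7. the paddle's blade, down among the beads, passes either flank (all of step 5).
8. the paddle's blade, down among the beads, passes the handle side (all of step 4).
9. the paddle's blade, down among the beads, passes either flank again (all of step 7).
10. the paddle's blade, down among the beads, passes the hinge side once more (all of step 6).
At the end, for the whole second after the job is handed in: Lid open (joint over 1.75 rad); paddle still, upright (0.12 rad), hung by its collar (height within 4 mm) within 14 mm of its start; six or more of the seven beads over 8 mm from their start, all in the bath; other rods, bottle, jar and tin within 20 mm of their start (value of joint lid above 1.75 rad and distance of paddle from where it was at the start of the episode below 0.014 m and angle between paddle's own z axis and vertical below 0.12 rad and z of paddle in the frame of rack between 0.146 and 0.154 m and linear speed of paddle below 0.03 m/s and distance of any of bead0, bead1 from where it was at the start of the episode above 0.008 m and distance of any of bead0, bead2 from where it was at the start of the episode above 0.008 m and distance of any of bead0, bead3 from where it was at the start of the episode above 0.008 m and distance of any of bead0, bead4 from where it was at the start of the episode above 0.008 m and distance of any of bead0, bead5 from where it was at the start of the episode above 0.008 m and distance of any of bead0, bead6 from where it was at the start of the episode above 0.008 m and distance of any of bead1, bead2 from where it was at the start of the episode above 0.008 m and distance of any of bead1, bead3 from where it was at the start of the episode above 0.008 m and distance of any of bead1, bead4 from where it was at the start of the episode above 0.008 m and distance of any of bead1, bead5 from where it was at the start of the episode above 0.008 m and distance of any of bead1, bead6 from where it was at the start of the episode above 0.008 m and distance of any of bead2, bead3 from where it was at the start of the episode above 0.008 m and distance of any of bead2, bead4 from where it was at the start of the episode above 0.008 m and distance of any of bead2, bead5 from where it was at the start of the episode above 0.008 m and distance of any of bead2, bead6 from where it was at the start of the episode above 0.008 m and distance of any of bead3, bead4 from where it was at the start of the episode above 0.008 m and distance of any of bead3, bead5 from where it was at the start of the episode above 0.008 m and distance of any of bead3, bead6 from where it was at the start of the episode above 0.008 m and distance of any of bead4, bead5 from where it was at the start of the episode above 0.008 m and distance of any of bead4, bead6 from where it was at the start of the episode above 0.008 m and distance of any of bead5, bead6 from where it was at the start of the episode above 0.008 m and horizontal distance between each of bead0, bead1, bead2, bead3, bead4, bead5, bead6 and bath_in below 0.06 m and z of each of bead0, bead1, bead2, bead3, bead4, bead5, bead6 in the frame of bath below 0.06 m and distance of each of plain_rod, ball_rod, bottle, jar, tin from where it was at the start of the episode below 0.02 m); the robot touches nothing.
It fails at once if the fingers touch the beads (contact force between the fingers and bead0 above 0.3 N or contact force between the fingers and bead1 above 0.3 N or contact force between the fingers and bead2 above 0.3 N or contact force between the fingers and bead3 above 0.3 N or contact force between the fingers and bead4 above 0.3 N or contact force between the fingers and bead5 above 0.3 N or contact force between the fingers and bead6 above 0.3 N).
It fails at once if the plain rod or the ball-ended rod is taken off the rack or shoved about (distance of any of plain_rod, ball_rod from where it was at the start of the episode above 0.03 m).
It fails at once if the bottle, the jar or the tin is knocked over or pushed away (distance of any of bottle, jar, tin from where it was at the start of the episode above 0.03 m or angle between bottle's own z axis and vertical above 0.35 rad).
It also fails if it takes over 72 s, if anything falls off the work surface, if the arm or the gripper's body presses on something with over 40 N, if the wrist force passes 120 N, or if a joint passes its speed limit or range.

## Robot

A 6-joint arm with a two-finger parallel gripper is mounted at the origin on the work surface. World frame = base frame: x ahead of the robot, y to its left, z up, the work surface at z = 0. Lengths are in m, angles in rad, forces in N, time in s.
With the tool pointing down it reaches from about 0.325 to 0.775 m from the base axis. Payload 5.5 kg.
Tool frame: the origin (TCP) lies at the very end of the fingers, on their centre line; the grasp point (between the pads) lies 19 mm behind it; z points along the fingers, y is the line along which they close (so a half turn about z gives the same grasp; the last joint's range is limited). The gripper opens to 88 mm and grips with 3 to 60 N. Pads are 20 mm wide; open, the fingers measure 115 mm over their backs; the gripper's body (75 mm by 178 mm) begins 61 mm behind the grasp point.
Start: joints at [-1.202, 0.091, 1.231, -0, 1.82, -0.057], TCP at [0.248, -0.546, 0.223] pointing down, gripper open.
Joint ranges: [-2.87, 2.87], [-0.86, 2.18], [0.17, 2.46], [-1.51, 4.65], [0.06, 2.69], [-2.65, 2.65]. Speed limits (rad/s): [2.57, 2.57, 3.01, 3.14, 3.14, 3.14].

## Interface

Orientations are given as a 3x3 rotation matrix whose columns are the frame's x, y, z axes.
In Python, from workcell import r gives the robot as it stands.
- The arm moves only by the tool step_arm, never from a script. Its argument "targets" is one flat list of numbers, 5 for each row, row after row: the closure, from -1 (fully open) to 1 (shut), then the shift along the tool's x, y, z in mm, then the turn about the tool's z in degrees. A call has 1 to 20 rows; each row shifts and turns the commanded pose from where the row before left it, along the tool's axes as they then stand; what a row does not reach is not made up. A row lasts 1/8 s, in which the tool goes at most 62.5 mm and 10.7 degrees, less where a joint would pass 70% of its speed; a pose out of reach is approached as far as the arm can. A call is refused whole if a number of a shift passes 62.5 or a number of a turn 10.7, either way. A call with a gripper value outside its range is refused whole. The fingers move at their own pace and stop on an object; the grip force is fixed at half the most. Time passes only in rows, so rows that do not move let the fingers close. It gives the time, the measured TCP pose, the force, the opening and the grip force at its end, in the units of the state.
- r.sense(): the state, without advancing time (a new reading comes with each control period).
- r.camera(name): name is "scene" or "side" or "wrist"; returns a dict with "img" (384x512x3 uint8, blue, green, red), "range_z" (384x512 float32, m along the optical axis (not along the pixel's ray), 0 where there is no reading), "fx", "fy", "cx", "cy" (pixels), "R" (3x3) and "t" (3): a world point X has camera coordinates R X + t. Camera axes: x right, y down, z forward; pixel columns grow to the right and rows downward; lengths in m; the calibration is good to about 2 mm. A picture is of the moment at which its call begins.
- r.close_job(): hands the job in; it is judged then, once.
The state is a dict: "time_s": time; "joints": joint angles; "joint_velocities": joint speeds; "joint_torque": joint torques, N m; "ee_pos": TCP position; "ee_rot": TCP orientation; "wrist_force": force on the tool from outside, world axes, zero at the start; "torque": the same for the moment, N m; "width": opening from 0.0 (shut) to 1.0 (fully open); "grasp_force": force on a finger pad.
Only numpy, scipy, OpenCV 4.12 (cv2) and the standard library are available. Lean on these libraries where they do the work, as an engineer would, in place of code of your own. Each camera call takes 0.05 s, during which the arm holds its last target. There are 200 camera calls.

## Working session

There is one attempt and no reset: what is moved stays moved. The work goes in short steps, Python scripts to look and compute and a tool call to move; the robot and the scene stay as the last step left them, time stands still between calls to the robot, and variables do not carry over. Pictures are saved under pics/ and viewed, at most 10 in all, crops included, and the job is handed in when it is done.

Besides the shell and the picture viewer there is one more tool, called after "Emit:" as name(argument=value, ...) on one line, values as JSON. step_arm: Moves the arm, as the interface text tells. Its arguments: {"type":"object","properties":{"targets":{"type":"array","items":{"type":"number"}}},"required":["targets"]}

```bash
ls; mkdir -p pics; cat > h.py <<'E'
import numpy as np, cv2
from workcell import r
def pts(c):
    z=c["range_z"]; v,u=np.mgrid[:z.shape[0],:z.shape[1]]
    P=np.stack([(u-c["cx"])/c["fx"]*z,(v-c["cy"])/c["fy"]*z,z],-1)
    return (P-c["t"])@c["R"]   # R^T(P-t)
def ray(c,u,v,h):
    d=np.array([(u-c["cx"])/c["fx"],(v-c["cy"])/c["fy"],1.])@c["R"]; o=-c["R"].T@c["t"]
    return o+d*(h-o[2])/d[2]
def pix(c,X):
    p=c["R"]@np.asarray(X)+c["t"]; return p[0]/p[2]*c["fx"]+c["cx"],p[1]/p[2]*c["fy"]+c["cy"]
E
python3 - <<'E'
from h import *
s=r.sense(); print(s["ee_pos"],s["ee_rot"],s["time_s"],s["width"])
a=[r.camera(n) for n in("scene","side","wrist")]
for n,c in zip("abc",a):
    print(-c["R"].T@c["t"], c["R"][2], c["fx"])
    np.save("cam_"+n+".npy",c,allow_pickle=True)
im=np.hstack([a[0]["img"],a[1]["img"]])
cv2.imwrite("pics/scene.png",cv2.resize(a[0]["img"],(800,600)))
cv2.imwrite("pics/side.png",cv2.resize(a[1]["img"],(800,600)))
E
```

```text
pics
[ 0.2477199  -0.54615464  0.22155225] [[ 9.10710895e-01  4.13043878e-01 -6.49061567e-04]
 [ 4.13044364e-01 -9.10709186e-01  1.76959724e-03]
 [ 1.39814974e-04 -1.87968270e-03 -9.99998224e-01]] 0.0 0.9966957466780298
[1.58239742 0.07578225 1.27361421] [-0.67375543 -0.05659363 -0.73678408] 439.34025179426806
[-0.08759297  0.66832346  0.71487672] [ 0.58087313 -0.61652616 -0.53149026] 363.0071954720155
[ 0.30819623 -0.51832689  0.38471662] [-0.22327171 -0.09987166 -0.96962642] 291.8537156635645
```

View pics/scene.png

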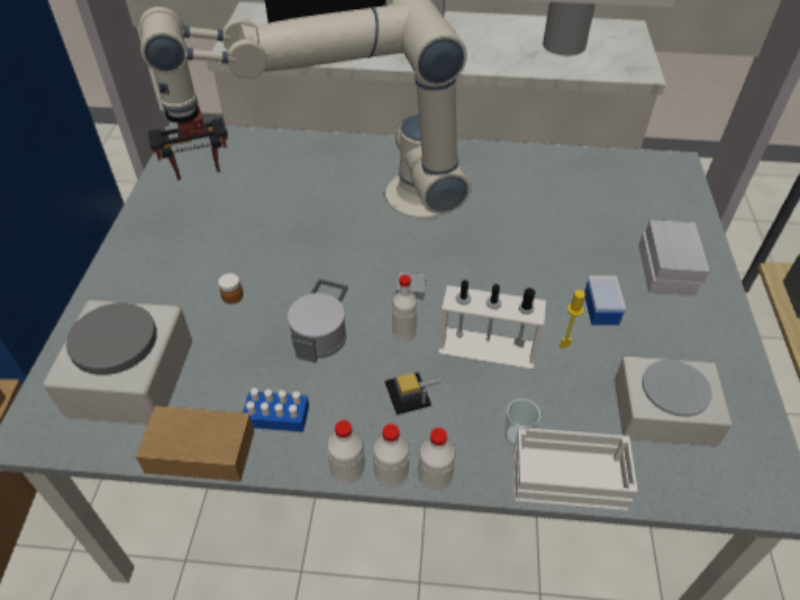

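View pics/side.png

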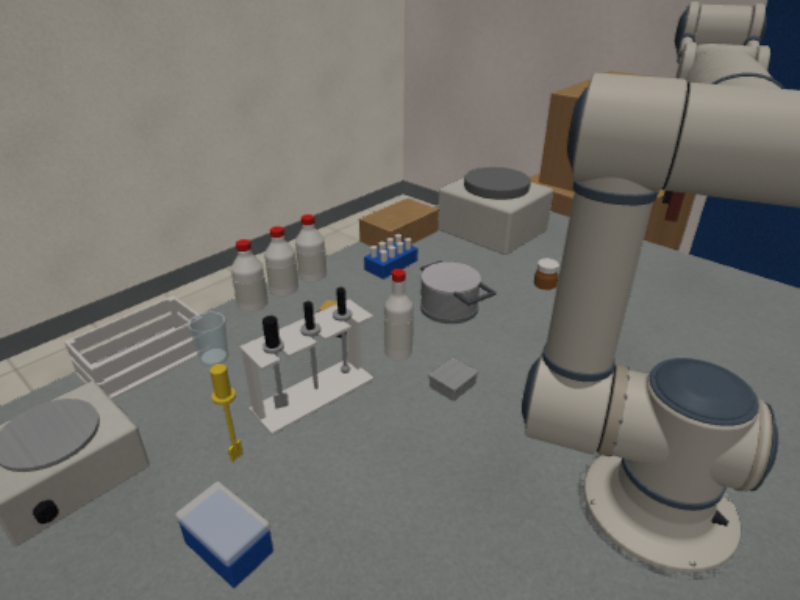

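The scene view shows the bath at (318,325) with its bar at (330,290), pointing towards the robot. The rack is at (493,320), with black handles at (464,290), (495,294) and (528,298). In the side view they are at (342,302), (309,317) and (272,333).

Paddle candidates:
- **(528,298) in the scene view:** black and thickest, with a blade at side (281,400). This is my choice.
- **(495,294):** thin, plain rod.
- **(464,290):** thin, ball rod.
- **Yellow paddle (575,300):** decoy.

```bash
python3 - <<'E'
from h import *
A=np.load("cam_a.npy",allow_pickle=True).item();B=np.load("cam_b.npy",allow_pickle=True).item()
def comp(m,mn=15):
    n,l,st,ce=cv2.connectedComponentsWithStats(m.astype(np.uint8)); return [(l==i,st[i],ce[i]) for i in range(1,n) if st[i,4]>=mn]
H={}
for nm,c in(("scene",A),("side",B)):
    P=pts(c); ok=c["range_z"]>0; im=c["img"].astype(int)
    reg=ok&(P[...,0]>.25)&(P[...,0]<.75)&(abs(P[...,1])<.45)
    # rack plate
    m=reg&(abs(P[...,2]-.15)<.008)&(im.min(2)>150)&(P[...,1]<.35)
    cs=comp(m,100)
    for k,s,ce in cs:
        q=P[k]; rr=cv2.minAreaRect((q[:,:2]*1000).astype(np.float32)); print(nm,"plate",len(q),np.median(q[:,2]),rr)
    dk=reg&(P[...,2]>.155)&(P[...,2]<.23)&(im.max(2)<60)
    H[nm]=[]
    for k,s,ce in comp(dk,12):
        q=P[k]; print(nm,"handle",s,ce,q.mean(0).round(4),np.percentile(q[:,2],[2,98]).round(3))
    # lid
    m=reg&(abs(P[...,2]-.082)<.006)&(abs(P[...,1]+.15)<.25)
    for k,s,ce in comp(m,60):
        q=P[k]; print(nm,"z82",s,np.median(q,0).round(4),cv2.minEnclosingCircle((q[:,:2]*1000).astype(np.float32)))
    # boxes of loose things
    m=reg&(P[...,2]>.02)
    for k,s,ce in comp(m,60):
        q=P[k]; print(nm,"obj",s,q.min(0).round(3),q.max(0).round(3))
a=A["img"][165:240,170:365]; b=B["img"][150:280,140:330]
cv2.imwrite("pics/crop.png",np.vstack([cv2.resize(a,(780,300)),cv2.resize(b[:73],(780,300))]))
E
```

```text
scene plate 770 0.15153787551791864 ((551.7289428710938, 195.67181396484375), (222.228759765625, 78.88050079345703), 83.75678253173828)
scene handle [295 180   5  12  47] [296.68085106 185.04255319] [0.5481 0.1264 0.1864] [0.157 0.206]
scene handle [314 182   6  12  49] [316.30612245 187.48979592] [0.5545 0.1927 0.1878] [0.16 0.21]
scene handle [334 185   8  13  79] [337.49367089 190.87341772] [0.5654 0.2632 0.1899] [0.163 0.21 ]
scene z82 [184 178  39  42 852] [ 0.5585 -0.2054  0.0839] ((544.9564819335938, -205.35696411132812), 97.5157241821289)
scene obj [131  31  23  17 176] [ 0.25  -0.45   0.503] [ 0.28  -0.386  0.563]
scene obj [144 175  12  17 147] [ 0.428 -0.449  0.02 ] [ 0.479 -0.417  0.069]
scene obj [251 174  22  42 654] [ 0.35  -0.037  0.02 ] [0.561 0.035 0.197]
scene obj [359 176  24  44 336] [0.352 0.359 0.02 ] [0.552 0.45  0.193]
scene obj [ 184  178   39   51 1303] [ 0.448 -0.272  0.02 ] [ 0.642 -0.141  0.094]
scene obj [ 282  179   68   52 1462] [0.5   0.082 0.02 ] [0.604 0.309 0.211]
scene obj [252 238  30  19 298] [ 0.669 -0.013  0.021] [0.738 0.087 0.058]
side plat
[... 880 characters left out ...]
] ((542.584228515625, -205.1170196533203), 95.67922973632812)
side z82 [246 204  19   9  64] [0.5139 0.0144 0.0823] ((526.173828125, -4.06611442565918), 27.878570556640625)
side obj [ 269  167   49   36 1221] [ 0.448 -0.276  0.02 ] [ 0.637 -0.142  0.09 ]
side obj [342 166  15  16 181] [ 0.423 -0.449  0.02 ] [ 0.473 -0.417  0.066]
side obj [246 172  19  55 782] [ 0.5   -0.029  0.02 ] [0.552 0.023 0.195]
side obj [ 154  184   85   82 2470] [ 0.504 -0.003  0.02 ] [0.726 0.308 0.21 ]
side obj [275 229  31  23 433] [ 0.355 -0.039  0.02 ] [0.418 0.035 0.038]
side obj [135 233  20  58 432] [0.518 0.357 0.021] [0.549 0.391 0.189]
side obj [137 308  38  45 322] [0.351 0.435 0.02 ] [0.462 0.45  0.071]
```

View pics/crop.png

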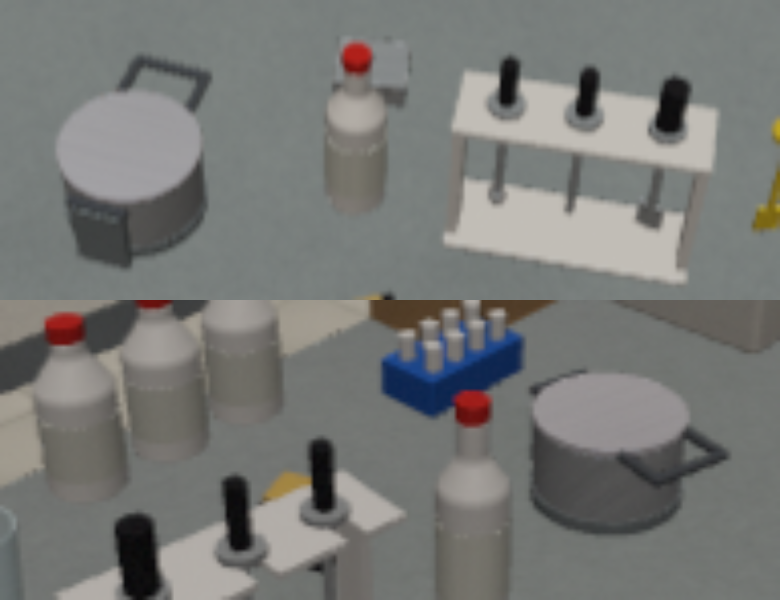

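The crop confirms it: the thick black handle with the flat blade is the right-most in the scene view (675,100 in the crop). Next I measure the bath's centre, the bar and the rest.

```bash
python3 - <<'E'
from h import *
for n in "ab":
    c=np.load(f"cam_{n}.npy",allow_pickle=True).item(); P=pts(c); im=c["img"].astype(int)
    reg=(c["range_z"]>0)&(abs(P[...,0]-.545)<.13)&(abs(P[...,1]+.205)<.1)
    lid=reg&(abs(P[...,2]-.084)<.006)&(im.min(2)>125)
    m=lid.astype(np.uint8); cn=max(cv2.findContours(m,0,2)[0],key=cv2.contourArea)
    W=np.array([ray(c,u,v,.0825)[:2] for u,v in cn[:,0]+0.])
    # algebraic circle fit
    S=np.linalg.lstsq(np.c_[2*W,np.ones(len(W))],(W**2).sum(1),rcond=None)[0]
    ctr=S[:2]; R=np.sqrt(S[2]+ctr@ctr)
    print(n,"lid",ctr.round(4),R.round(4),np.median(P[lid],0).round(4))
    d=np.hypot(P[...,0]-ctr[0],P[...,1]-ctr[1])
    bar=reg&(abs(P[...,2]-.082)<.012)&(P[...,0]<ctr[0])&(d>.085)&(d<.125)&(im.max(2)<130)
    q=P[bar]; print("bar",len(q),q.mean(0).round(4),q[:,2].min(),q[:,2].max())
    v=q.mean(0)[:2]-ctr; print("dir deg of -x",np.degrees(np.arctan2(v[1],v[0])),np.hypot(*v))
    f=q[d[bar]>.097]; l=cv2.fitLine((f[:,:2]*1000).astype(np.float32),2,0,.01,.01).ravel(); print("barline deg",np.degrees(np.arctan2(l[1],l[0])),l, np.ptp(f[:,1]))
    hg=reg&(P[...,0]>ctr[0])&(d>.07)&(P[...,2]>.03)&(d<.1); q=P[hg]; print("hinge side",len(q),q.mean(0).round(4)) if len(q) else 0
E
```

```text
a lid [ 0.5578 -0.2069] 0.0643 [ 0.5609 -0.2057  0.0844]
bar 72 [ 0.4656 -0.1832  0.0849] 0.0741536753307713 0.09365950610975739
dir deg of -x 165.60426571761064 0.09517730091668786
barline deg 74.58558 [ 2.6579869e-01  9.6402854e-01  4.6203702e+02 -1.8153851e+02] 0.07511748428204315
hinge side 145 [ 0.6321 -0.2224  0.0614]
b lid [ 0.5616 -0.2131] 0.0629 [ 0.557  -0.2068  0.0856]
bar 94 [ 0.4649 -0.1829  0.0849] 0.0784976585631529 0.08861349458605153
dir deg of -x 162.66461233444457 0.10134082085145277
barline deg 74.01658 [ 2.7535915e-01  9.6134144e-01  4.6020410e+02 -1.8173308e+02] 0.07493979410940552
hinge side 14 [ 0.6268 -0.2096  0.0801]
```

Emit:
step_arm(targets=[-1,0,0,0,-10,-1,0,0,0,-10,-1,0,0,0,-10,-1,0,0,0,-10,-1,0,0,0,-10,-1,40,10,0,0,-1,40,10,0,0,-1,40,10,0,0,-1,40,10,0,0,-1,40,10,0,0,-1,40,10,0,0,-1,40,10,0,0,-1,40,10,5,0,-1,40,10,5,0,-1,30,10,5,0,-1,0,0,0,0,-1,0,0,0,0])

```text
time_s: 2.28
ee_pos: [0.4487, -0.1982, 0.2076]
ee_rot: [[0.269, 0.963, -0.001], [0.963, -0.269, -0.0], [-0.0, -0.0, -1.0]]
wrist_force: [0.4, -0.5, 0.1]
width: 1.004
grasp_force: 0.0
```

```bash
cat >> h.py <<'E'
BX=np.array([np.cos(np.radians(-15.5)),np.sin(np.radians(-15.5)),0])
def go(X):
    s=r.sense(); R=np.array(s["ee_rot"]); return ((np.asarray(X)-s["ee_pos"])@R*1000).round(1)
E
python3 - <<'E'
from h import *
s=r.sense(); R=np.array(s["ee_rot"]); print(s["time_s"],s["ee_pos"],R.round(3),s["wrist_force"])
print(go([.461,-.1815,.0605]))
c=r.camera("wrist"); print(pix(c,[.461,-.1815,.0795]))
P=pts(c); im=c["img"].astype(int)
m=(c["range_z"]>0)&(abs(P[...,0]-.461)<.03)&(abs(P[...,1]+.1815)<.06)&(abs(P[...,2]-.084)<.012)
q=P[m]; print(len(q),q.mean(0)); 
mm=m&(((P[...,:2]-[.559,-.208])@BX[:2])<-.09); q=P[mm]; print(len(q),q.mean(0),np.percentile(q[:,2],[5,95])); l=cv2.fitLine((q[:,:2]*1000).astype(np.float32),2,0,.01,.01).ravel(); print(np.degrees(np.arctan2(l[1],l[0])),l)
lat=q[:,:2]@[-BX[1],BX[0]];print(np.percentile(lat,[2,98]), np.array([.461,-.1815])@[-BX[1],BX[0]])
for h in (0.04,.0795): pass
cv2.imwrite("pics/w1.png",c["img"])
E
```

```text
2.275 [ 0.44873213 -0.1981526   0.20757528] [[ 0.269  0.963 -0.001]
 [ 0.963 -0.269 -0.   ]
 [-0.    -0.    -1.   ]] [ 0.35916217 -0.52336274  0.11623534]
[ 19.4   7.4 147.1]
(np.float64(260.15952088249645), np.float64(163.01448918764953))
1287 [ 0.46743071 -0.18692771  0.08433466]
902 [ 0.46219539 -0.18078626  0.08435774] [0.0817658  0.08607393]
75.45853 [ 2.5108069e-01  9.6796614e-01  4.6219537e+02 -1.8078625e+02]
[-0.0901338 -0.0151411] -0.05170203588528864
```

View pics/w1.png

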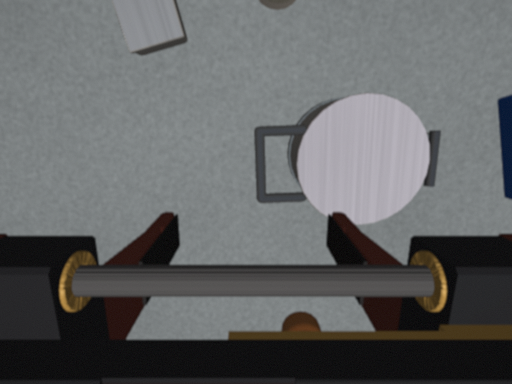

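The wrist view shows the bar upright at column 261, rows 128–202, with the lid to its right. This agrees with the measurement: bar centre (0.462, -0.181, 0.0795).

Emit:
step_arm(targets=[0.36,19.5,8,0,0,0.36,0,0,0,0,0.36,0,0,25,0,0.36,0,0,25,0,0.36,0,0,25,0,0.36,0,0,25,0,0.36,0,0,25,0,0.36,0,0,22,0,0.36,0,0,0,0,1,0,0,0,0,1,0,0,0,0,1,0,0,0,0])

```text
time_s: 3.82
ee_pos: [0.461, -0.1813, 0.062]
ee_rot: [[0.269, 0.963, -0.002], [0.963, -0.269, -0.0], [-0.001, -0.002, -1.0]]
wrist_force: [-7.0, 0.9, 5.4]
width: 0.105
grasp_force: 30.0
```

Emit:
step_arm(targets=[1,0,1.4,-18,0,1,0,3.2,-17.7,0,1,0,5.1,-17.2,0,1,0,6.8,-16.7,0,1,0,8.5,-15.9,0,1,0,10.2,-14.8,0,1,0,11.6,-13.8,0,1,0,13,-12.4,0,1,0,14.3,-11,0,1,0,15.3,-9.5,0])

```text
time_s: 5.08
ee_pos: [0.5488, -0.2033, 0.2121]
ee_rot: [[0.267, 0.964, 0.003], [0.964, -0.267, 0.002], [0.003, 0.003, -1.0]]
wrist_force: [-4.1, 5.8, 5.9]
width: 0.105
grasp_force: 29.9
```

Emit:
step_arm(targets=[1,0,16.2,-7.8,0,1,0,17,-6,0,1,0,17.5,-4.3,0,1,0,17.8,-2.4,0,1,0,18,-0.6,0,1,0,18,1.4,0,1,0,17.7,3.2,0,1,0,0,0,0])

```text
time_s: 6.08
ee_pos: [0.6683, -0.2362, 0.2263]
ee_rot: [[0.266, 0.964, 0.005], [0.964, -0.266, 0.002], [0.003, 0.005, -1.0]]
wrist_force: [2.6, 6.0, 0.7]
width: 0.103
grasp_force: 30.1
```

```bash
python3 - <<'E'
from h import *
c=r.camera("side"); cv2.imwrite("pics/s2.png",c["img"])
print(r.sense()["ee_pos"],r.sense()["width"])
E
```

```text
[ 0.66794143 -0.23613738  0.22638558] 0.10816382068031904
```

View pics/s2.png

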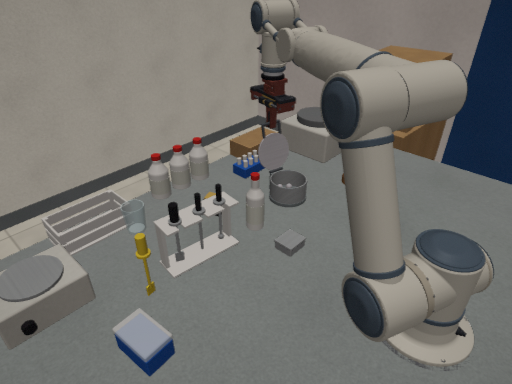

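The lid is past upright in the side view, with the disc at (273,153) and beads visible in the pot at (288,187). I release it and lift.

Emit:
step_arm(targets=[0.3,0,0,0,0,0.3,0,0,0,0,0.2,0,0,0,0,0.2,0,0,-30,0,0.2,0,0,-40,0,0.2,0,0,-30,0,0.2,0,-50,0,0,0.2,0,-50,0,0,0.2,0,0,0,0])

```text
time_s: 7.25
ee_pos: [0.5667, -0.2104, 0.3247]
ee_rot: [[0.27, 0.963, -0.001], [0.963, -0.27, 0.0], [-0.0, -0.001, -1.0]]
wrist_force: [0.3, 0.3, 0.4]
width: 0.398
grasp_force: 0.0
```

```bash
python3 - <<'E'
from h import *
s=r.sense(); print(s["joints"],s["ee_pos"],s["time_s"])
c=r.camera("wrist"); np.save("cam_bead.npy",c,allow_pickle=True); cv2.imwrite("pics/w2.png",c["img"])
c=r.camera("side"); P=pts(c)
m=(c["range_z"]>0)&(np.hypot(P[...,0]-.65,P[...,1]+.235)<.08)&(P[...,2]>.12)&(P[...,2]<.27); q=P[m]
x=(q-[.6265,-.2267,.0755])@BX; a=np.degrees(np.arctan2(q[:,2]-.0755,-x)); print("lid angle",np.median(a),len(q))
E
```

```text
[-4.11749714e-01  1.52847423e-01  9.80990277e-01 -1.71314322e-04
  2.00835892e+00 -1.38693467e-01] [ 0.56669216 -0.21044019  0.32466585] 7.25
lid angle 106.33015447097604 806
```

View pics/w2.png

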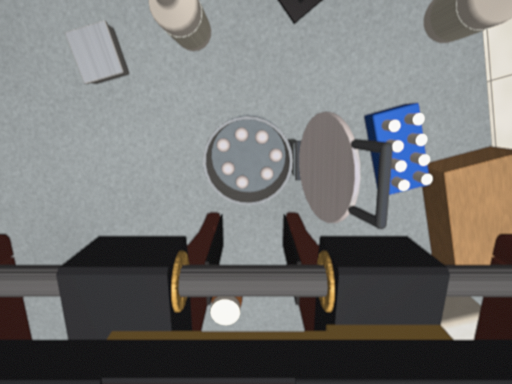

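The wrist view shows the lid leaning back on its stop (disc at (330,165), bar at (385,185)) and seven beads in the pot around (248,160). I go towards the paddle and look at it from above on the way.

Emit:
step_arm(targets=[0.2,40,-16,0,0,0.2,40,-16,0,0,0.2,40,-16,0,0,0.2,40,-16,0,0,0.2,40,-16,0,0,0.2,40,-16,0,0,0.2,40,-16,0,0,0.2,40,-16,0,0,0.2,20,-12,0,0,0.2,0,0,0,0])

```text
time_s: 8.6
ee_pos: [0.527, 0.1557, 0.3244]
ee_rot: [[0.266, 0.964, 0.001], [0.964, -0.266, 0.0], [0.0, 0.0, -1.0]]
wrist_force: [-0.6, -0.2, -0.2]
width: 0.399
grasp_force: 0.0
```

```bash
cat > m.py <<'E'
from h import *
def beads(c,ctr):
    P=pts(c); im=c["img"].astype(int)
    m=(c["range_z"]>0)&(np.hypot(P[...,0]-ctr[0],P[...,1]-ctr[1])<.058)&(P[...,2]<.045)&(im.min(2)>150)
    n,l,st,ce=cv2.connectedComponentsWithStats(m.astype(np.uint8))
    return [ray(c,*ce[i],.026)[:2] for i in range(1,n) if st[i,4]>=8],[int(st[i,4]) for i in range(1,n)]
def rim(c):
    P=pts(c); m=(c["range_z"]>0)&(abs(P[...,2]-.076)<.006)&(abs(np.hypot(P[...,0]-.559,P[...,1]+.208)-.062)<.012)
    W=P[m][:,:2]; S=np.linalg.lstsq(np.c_[2*W,np.ones(len(W))],(W**2).sum(1),rcond=None)[0]
    return S[:2],np.sqrt(S[2]+S[:2]@S[:2]),len(W)
E
python3 - <<'E'
from m import *
c=np.load("cam_bead.npy",allow_pickle=True).item(); print("rim",rim(c))
b,a=beads(c,[.559,-.208]); b=np.array(b); np.save("b0.npy",b); print(a); print(((b-[.559,-.208])*1000).round(1))
s=r.sense(); print(s["ee_pos"],s["time_s"])
c=r.camera("wrist"); cv2.imwrite("pics/w3.png",c["img"]); P=pts(c); im=c["img"].astype(int); ok=c["range_z"]>0
m=ok&(abs(P[...,2]-.152)<.007)&(im.min(2)>140)&(P[...,1]>.0)&(P[...,1]<.36)&(abs(P[...,0]-.55)<.1)
q=P[m]; print("plate",len(q),np.median(q[:,2]),cv2.minAreaRect((q[:,:2]*1000).astype(np.float32)))
d=ok&(P[...,2]>.198)&(P[...,2]<.215)&(im.max(2)<70)&(P[...,1]>.05)&(P[...,1]<.33)&(abs(P[...,0]-.55)<.06)
n,l,st,ce=cv2.connectedComponentsWithStats(d.astype(np.uint8))
for i in range(1,n):
    if st[i,4]>15: q=P[l==i]; print("top",st[i],ce[i],q.mean(0).round(4),ray(c,*ce[i],.206).round(4))
E
```

```text
rim (array([ 0.56197182, -0.20695578]), np.float64(0.06251097269223388), 1047)
[127, 122, 125, 118, 117, 117, 117]
[[  0.3  38. ]
 [ 29.9  25.8]
 [-32.4  30. ]
 [ 43.8  -8.2]
 [-36.   -8.2]
 [ 22.1 -33.2]
 [-20.3 -36. ]]
[0.52697164 0.15565191 0.32435347] 8.6
plate 10411 0.1510314071119524 ((553.7847900390625, 195.53125), (222.30894470214844, 72.09718322753906), 83.30839538574219)
top [243  48  25  27 517] [254.69825919  61.14893617] [0.5587 0.2642 0.2066] [0.5587 0.2643 0.206 ]
top [259 131  15  17 189] [265.85185185 139.24338624] [0.5507 0.1947 0.2067] [0.5507 0.1947 0.206 ]
top [270 197  14  16 171] [276.49122807 204.05847953] [0.5445 0.1293 0.2061] [0.5445 0.1293 0.206 ]
```

View pics/w3.png

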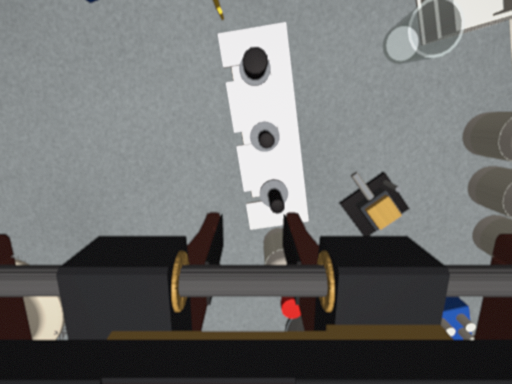

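The wrist view shows the paddle's handle top at (255,61), the two thin handles at (266,139) and (276,204), and the yellow decoy out at the top edge. Paddle axis: (0.558, 0.265), plate top 0.151. I turn to close along the rack's y.

Emit:
step_arm(targets=[0.1,0,0,0,10.2,0.1,0,0,0,10.2,0.1,0,0,0,10.2,0.1,0,0,0,10.2,0.1,0,0,0,10.2,0.1,0,0,0,10.2,0.1,0,0,0,10.2,0.1,0,0,0,9.9,0.1,9,-40,0,0,0.1,9,-40,0,0,0.1,0,-32,0,0,0.1,0,0,0,0,0.1,0,0,0,0])

```text
time_s: 10.28
ee_pos: [0.5581, 0.2617, 0.3242]
ee_rot: [[0.993, -0.122, 0.0], [-0.122, -0.993, -0.001], [0.0, 0.001, -1.0]]
wrist_force: [-0.9, -0.8, -0.4]
width: 0.45
grasp_force: 0.0
```

```bash
python3 - <<'E'
from h import *
s=r.sense(); print(s["ee_pos"],np.array(s["ee_rot"]).round(3).tolist(),go([.558,.265,.165]),s["joints"][5])
E
```

```text
[0.5581241  0.26171738 0.32416231] [[0.993, -0.122, 0.0], [-0.122, -0.993, -0.001], [0.0, 0.001, -1.0]] [ -0.6  -3.3 159.2] 2.0760896834652165
```

Emit:
step_arm(targets=[0.1,0,-3,30,0,0.1,0,0,30,0,0.1,0,0,30,0,0.1,0,0,30,0,0.1,0,0,25,0,0.1,0,0,13,0,0.1,0,0,0,0,1,0,0,0,0,1,0,0,0,0,1,0,0,0,0])

```text
time_s: 11.52
ee_pos: [0.5584, 0.266, 0.1678]
ee_rot: [[0.993, -0.12, 0.003], [-0.12, -0.993, 0.0], [0.002, -0.001, -1.0]]
wrist_force: [0.2, -1.8, 3.8]
width: 0.271
grasp_force: 30.0
```

Emit:
step_arm(targets=[1,0,0,-6,0,1,-10,0,0,0,1,-20,0,0,0,1,-20,0,0,0,1,-20,0,0,0,1,-15,0,0,0,1,0,0,-20,0,1,0,0,-40,0,1,0,0,-40,0,1,0,0,-40,0,1,0,0,-40,0,1,0,0,-25,0,1,0,0,0,0])

```text
time_s: 13.15
ee_pos: [0.4741, 0.2763, 0.3807]
ee_rot: [[0.993, -0.121, 0.006], [-0.121, -0.993, 0.003], [0.005, -0.003, -1.0]]
wrist_force: [0.6, 0.2, -1.6]
width: 0.271
grasp_force: 30.0
```

```bash
python3 - <<'E'
from h import *
s=r.sense(); print(s["ee_pos"],s["width"],go([.561,-.2075,.375]))
c=r.camera("side"); P=pts(c); e=np.array(s["ee_pos"])
m=(c["range_z"]>0)&(np.hypot(P[...,0]-e[0],P[...,1]-e[1])<.03)&(P[...,2]<e[2]-.03)&(P[...,2]>.15)
q=P[m]; print(len(q),q[:,2].min(),q[:,2].max(), "tip rel TCP",q[:,2].min()-e[2])
for a,b in((.15,.26),(.26,.32),(.32,.35)):
    k=q[(q[:,2]>a)&(q[:,2]<b)]; print(k.mean(0)-e if len(k) else 0)
cv2.imwrite("pics/s3.png",c["img"])
E
```

```text
[0.47414492 0.27628062 0.38073819] 0.27072746285546484 [144.5 469.8   4.9]
250 0.23402633047241655 0.34991189029489134 tip rel TCP -0.14671186162984085
[-0.00045466 -0.00043307 -0.13296423]
[-0.00100907 -0.00021174 -0.09476196]
[-1.44661920e-03 -3.10761956e-05 -4.51144714e-02]
```

View pics/s3.png

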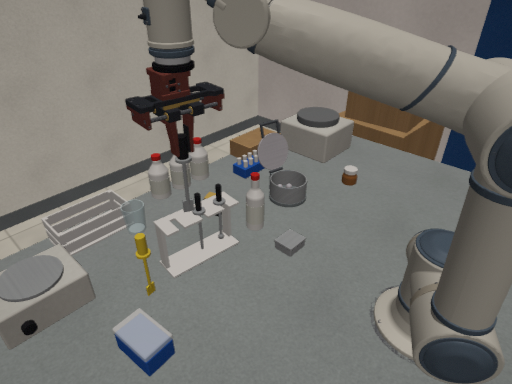

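The side view shows the paddle hanging straight from the gripper, blade tip at (187,207), with the two thin rods still in the rack. I carry it over the bath.

Emit:
step_arm(targets=[1,12,39,0,0,1,12,39,0,0,1,12,39,0,0,1,12,39,0,0,1,12,39,0,0,1,12,39,0,0,1,12,39,0,0,1,12,39,0,0,1,12,39,0,0,1,12,39,0,0,1,12,39,0,0,1,12,39,0,0,1,0,0,0,8.5,1,0,0,0,0,1,0,0,0,0])

```text
time_s: 15.08
ee_pos: [0.5601, -0.2053, 0.3765]
ee_rot: [[0.965, -0.263, -0.001], [-0.263, -0.965, 0.0], [-0.001, -0.0, -1.0]]
wrist_force: [0.9, -0.4, -1.4]
width: 0.268
grasp_force: 30.0
```

```bash
python3 - <<'E'
from m import *
s=r.sense(); print(s["time_s"],s["ee_pos"],np.array(s["ee_rot"]).round(3).tolist(),s["width"],s["joints"],go([.561,-.2075,.163]))
c=r.camera("side"); print(rim(c))
E
```

```text
15.075 [ 0.56005337 -0.20529759  0.37651197] [[0.965, -0.263, -0.001], [-0.263, -0.965, 0.0], [-0.001, -0.0, -1.0]] 0.268159032681217 [-4.08428270e-01  1.78706269e-01  8.55950913e-01  7.94377081e-05
  2.10791340e+00  1.42808113e+00] [  1.7   1.9 213.5]
(array([ 0.5605452 , -0.20832366]), np.float64(0.06277869644264494), 223)
```

Emit:
step_arm(targets=[1,1.5,2,30,0,1,0,0,40,0,1,0,0,40,0,1,0,0,40,0,1,0,0,30,0,1,0,0,20,0,1,0,0,12,0,1,0,0,0,0,1,0,0,0,0])

```text
time_s: 16.25
ee_pos: [0.5616, -0.2082, 0.1667]
ee_rot: [[0.964, -0.265, 0.002], [-0.265, -0.964, -0.001], [0.002, 0.0, -1.0]]
wrist_force: [0.9, -0.3, -0.4]
width: 0.266
grasp_force: 30.0
```

```bash
python3 - <<'E'
import numpy as np
k=np.arange(21); r=np.minimum(3.6*k,36); f=np.radians(-90+18*k)
p=np.c_[r*np.cos(f),-r*np.sin(f)]; print(np.diff(p,axis=0).round(1).tolist())
f=np.radians(-90+18*np.arange(41)); p=36*np.c_[np.cos(f),-np.sin(f)]; print(np.diff(p,axis=0).round(1)[:20].tolist())
E
```

```text
[[1.1, 3.4], [3.1, 2.4], [4.5, 0.5], [5.0, -1.9], [4.3, -4.4], [2.5, -6.7], [-0.2, -8.1], [-3.5, -8.5], [-6.9, -7.5], [-10.0, -5.2], [-11.1, 1.8], [-10.0, 5.1], [-8.0, 8.0], [-5.1, 10.0], [-1.8, 11.1], [1.8, 11.1], [5.1, 10.0], [8.0, 8.0], [10.0, 5.1], [11.1, 1.8]]
[[11.1, -1.8], [10.0, -5.1], [8.0, -8.0], [5.1, -10.0], [1.8, -11.1], [-1.8, -11.1], [-5.1, -10.0], [-8.0, -8.0], [-10.0, -5.1], [-11.1, -1.8], [-11.1, 1.8], [-10.0, 5.1], [-8.0, 8.0], [-5.1, 10.0], [-1.8, 11.1], [1.8, 11.1], [5.1, 10.0], [8.0, 8.0], [10.0, 5.1], [11.1, 1.8]]
```

Emit:
step_arm(targets=[1,1.1,3.4,3.5,0,1,3.1,2.4,0,0,1,4.5,0.5,0,0,1,5,-1.9,0,0,1,4.3,-4.4,0,0,1,2.5,-6.7,0,0,1,-0.2,-8.1,0,0,1,-3.5,-8.5,0,0,1,-6.9,-7.5,0,0,1,-10,-5.2,0,0,1,-11.1,1.8,0,0,1,-10,5.1,0,0,1,-8,8,0,0,1,-5.1,10,0,0,1,-1.8,11.1,0,0,1,1.8,11.1,0,0,1,5.1,10,0,0,1,8,8,0,0,1,10,5.1,0,0,1,11.1,1.8,0,0])

```text
time_s: 18.75
ee_pos: [0.5522, -0.2408, 0.1609]
ee_rot: [[0.964, -0.264, -0.0], [-0.264, -0.964, 0.006], [-0.002, -0.005, -1.0]]
wrist_force: [1.4, 7.6, -1.7]
width: 0.287
grasp_force: 30.1
```

```bash
python3 - <<'E'
from m import *
s=r.sense(); e=s["ee_pos"]; R=np.array(s["ee_rot"]); print(e,((e-np.array([.561,-.208,0]))@R*1000).round(1),s["wrist_force"],s["width"])
c=r.camera("side"); P=pts(c)
m=(c["range_z"]>0)&(np.hypot(P[...,0]-e[0],P[...,1]-e[1])<.035)&(P[...,2]<e[2]-.025)&(P[...,2]>.085); q=P[m]
for a,b in((.085,.11),(.11,.14),(.14,.17)):
    k=q[(q[:,2]>a)&(q[:,2]<b)]; print((np.median(k,0)-e).round(4) if len(k) else 0)
E
```

```text
[ 0.55222232 -0.24082924  0.16093052] [-1.000e-01  3.310e+01 -1.611e+02] [ 1.35478537  7.58492584 -1.69169311] 0.2867286523916636
[-0.0096  0.0089 -0.0639]
[-0.0067  0.0062 -0.0387]
0
```

Emit:
step_arm(targets=[1,0,-4,0,0,1,0,-4,0,0,1,0,0,0,0])

```text
time_s: 19.18
ee_pos: [0.5535, -0.2355, 0.1618]
ee_rot: [[0.964, -0.266, -0.0], [-0.266, -0.964, -0.002], [0.0, 0.001, -1.0]]
wrist_force: [-0.3, -1.0, -1.1]
width: 0.271
grasp_force: 30.0
```

```bash
cat >> m.py <<'E'
def tilt(ctr=np.array([.561,-.208])):
    s=r.sense(); e=np.array(s["ee_pos"]); R=np.array(s["ee_rot"]); out=[]
    print("t",s["time_s"],"tcp bath",((e[:2]-ctr)@R[:2,:2]*1000).round(1),"z",e[2].round(4),"F",np.round(s["wrist_force"],1),"w",round(s["width"],3))
    for n in("side","scene"):
        c=r.camera(n); P=pts(c); o=-c["R"].T@c["t"]; v=(e-o)[:2]; v=v/np.hypot(*v); lat=np.array([-v[1],v[0]])
        for lo,hi in((.035,.045),(.045,.055),(.055,.065),(.065,.075)):
            m=(c["range_z"]>0)&(np.hypot(P[...,0]-e[0],P[...,1]-e[1])<.035)&(P[...,2]<e[2]-lo)&(P[...,2]>e[2]-hi)
            q=P[m]
            if len(q)>3: out.append((n,lo,len(q),((np.median(q,0)[:2]-e[:2])@lat*1000).round(1),((np.median(q,0)[:2]-e[:2])*1000).round(1).tolist()))
    for x in out: print(*x)
E
python3 -c "
from m import *
tilt()"
```

```text
t 19.175 tcp bath [ 0.  28.5] z 0.1618 F [-0.3 -1.  -1.1] w 0.271
side 0.035 7 -4.5 [-5.9, 0.5]
side 0.045 6 -3.0 [-5.1, 2.1]
side 0.055 6 -4.0 [-7.1, 3.2]
side 0.065 4 -4.3 [-6.3, 1.5]
scene 0.045 6 -3.9 [-4.1, 2.8]
scene 0.065 7 -4.3 [-6.8, 2.5]
```

Emit:
step_arm(targets=[1,9,-1.4,0,0,1,8.1,-4.1,0,0,1,6.4,-6.4,0,0,1,4.1,-8.1,0,0,1,1.4,-9,0,0,1,-1.4,-9,0,0,1,-4.1,-8.1,0,0,1,-6.4,-6.4,0,0,1,-8.1,-4.1,0,0,1,-9,-1.4,0,0,1,-9,1.4,0,0,1,-8.1,4.1,0,0,1,-6.4,6.4,0,0,1,-4.1,8.1,0,0,1,-1.4,9,0,0,1,1.4,9,0,0,1,4.1,8.1,0,0,1,6.4,6.4,0,0,1,8.1,4.1,0,0,1,9,1.4,0,0])

```text
time_s: 21.78
ee_pos: [0.5547, -0.2344, 0.1616]
ee_rot: [[0.964, -0.265, 0.001], [-0.265, -0.964, 0.002], [0.001, -0.002, -1.0]]
wrist_force: [0.3, 1.8, -0.9]
width: 0.269
grasp_force: 30.0
```

```bash
python3 -c "
from m import *
tilt()"
```

```text
t 21.775 tcp bath [ 0.9 27.1] z 0.1616 F [ 0.3  1.8 -0.9] w 0.269
side 0.035 7 -2.4 [-4.4, 2.2]
side 0.045 7 -3.4 [-4.3, 0.2]
side 0.055 8 -3.4 [-5.2, 1.3]
side 0.065 7 -3.3 [-5.3, 1.8]
scene 0.035 4 -2.4 [-1.7, 2.0]
scene 0.045 6 -2.5 [-0.5, 2.4]
scene 0.065 6 -4.6 [-1.9, 4.2]
```

Emit:
step_arm(targets=[1,9,-1.4,0,0,1,8.1,-4.1,0,0,1,6.4,-6.4,0,0,1,4.1,-8.1,0,0,1,1.4,-9,0,0,1,-1.4,-9,0,0,1,-4.1,-8.1,0,0,1,-6.4,-6.4,0,0,1,-8.1,-4.1,0,0,1,-9,-1.4,0,0,1,-9,1.4,0,0,1,-8.1,4.1,0,0,1,-6.4,6.4,0,0,1,-4.1,8.1,0,0,1,-1.4,9,0,0,1,1.4,9,0,0,1,4.1,8.1,0,0,1,6.4,6.4,0,0,1,8.1,4.1,0,0,1,9,1.4,0,0])

```text
time_s: 24.38
ee_pos: [0.5542, -0.2344, 0.1615]
ee_rot: [[0.964, -0.265, -0.0], [-0.265, -0.964, 0.002], [-0.001, -0.002, -1.0]]
wrist_force: [0.7, 2.5, -0.9]
width: 0.266
grasp_force: 30.0
```

Emit:
step_arm(targets=[1,9,-1.4,0,0,1,8.1,-4.1,0,0,1,6.4,-6.4,0,0,1,4.1,-8.1,0,0,1,1.4,-9,0,0,1,-1.4,-9,0,0,1,-4.1,-8.1,0,0,1,-6.4,-6.4,0,0,1,-8.1,-4.1,0,0,1,-9,-1.4,0,0,1,-9,1.4,0,0,1,-8.1,4.1,0,0,1,-6.4,6.4,0,0,1,-4.1,8.1,0,0,1,-1.4,9,0,0,1,1.4,9,0,0,1,4.1,8.1,0,0,1,6.4,6.4,0,0,1,8.1,4.1,0,0,1,9,1.4,0,0])

```text
time_s: 26.88
ee_pos: [0.5541, -0.2352, 0.1614]
ee_rot: [[0.964, -0.266, -0.0], [-0.266, -0.964, 0.0], [-0.0, -0.0, -1.0]]
wrist_force: [0.4, -0.4, -1.1]
width: 0.268
grasp_force: 30.0
```

```bash
python3 -c "
from m import *
tilt()"
```

```text
t 26.875 tcp bath [ 0.6 28.1] z 0.1614 F [ 0.4 -0.4 -1.1] w 0.268
side 0.035 6 0.5 [0.5, 0.1]
side 0.045 5 -0.3 [0.8, -1.6]
side 0.055 8 1.1 [1.5, -0.2]
side 0.065 5 0.5 [1.6, -1.4]
scene 0.045 4 0.6 [3.8, 0.5]
```

Emit:
step_arm(targets=[1,9,-1.4,0,0,1,8.1,-4.1,0,0,1,6.4,-6.4,0,0,1,4.1,-8.1,0,0,1,1.4,-9,0,0,1,-1.4,-9,0,0,1,-4.1,-8.1,0,0,1,-6.4,-6.4,0,0,1,-8.1,-4.1,0,0,1,-9,-1.4,0,0,1,-9,1.4,0,0,1,-8.1,4.1,0,0,1,-6.4,6.4,0,0,1,-4.1,8.1,0,0,1,-1.4,9,0,0,1,1.4,9,0,0,1,4.1,8.1,0,0,1,6.4,6.4,0,0,1,8.1,4.1,0,0,1,9,1.4,0,0])

```text
time_s: 29.48
ee_pos: [0.5542, -0.2343, 0.1614]
ee_rot: [[0.964, -0.265, -0.0], [-0.265, -0.964, 0.002], [-0.001, -0.002, -1.0]]
wrist_force: [0.9, 3.2, -1.1]
width: 0.266
grasp_force: 30.0
```

Emit:
step_arm(targets=[1,9,-1.4,0,0,1,8.1,-4.1,0,0,1,6.4,-6.4,0,0,1,4.1,-8.1,0,0,1,1.4,-9,0,0,1,-10,0,0,0,1,-10,0,0,0,1,-9,0,0,0,1,0,0,0,0,1,0,0,-20,0,1,0,0,-40,0,1,0,0,-40,0,1,0,0,-40,0,1,0,0,-40,0,1,0,0,-35,0,1,0,0,0,0])

```text
time_s: 31.48
ee_pos: [0.5616, -0.2072, 0.3814]
ee_rot: [[0.964, -0.266, 0.007], [-0.266, -0.964, -0.003], [0.008, 0.001, -1.0]]
wrist_force: [0.1, 0.6, -1.7]
width: 0.268
grasp_force: 30.0
```

```bash
python3 - <<'E'
from m import *
tilt()
print(go([.4741,.2763,.377]))
b0=np.load("b0.npy"); 
for n in("wrist","scene"):
    c=r.camera(n); b,a=beads(c,[.561,-.208]); b=np.array(b); print(n,a); 
    if len(b): print("nearest new bead to each start",[ (np.hypot(*(b-x).T).min()*1000).round(0) for x in b0], ((b-[.561,-.208])*1000).round(0).tolist())
    if n=="wrist": cv2.imwrite("pics/w4.png",c["img"])
E
```

```text
t 31.475 tcp bath [ 0.4 -0.9] z 0.3814 F [ 0.1  0.6 -1.7] w 0.268
side 0.035 7 0.0 [-0.7, 1.0]
side 0.045 7 -0.0 [0.2, -0.3]
side 0.055 6 -0.7 [0.2, -1.5]
side 0.065 10 0.5 [0.7, -0.0]
scene 0.035 6 -1.2 [1.6, 1.7]
scene 0.045 7 0.0 [5.1, 1.4]
scene 0.055 6 -0.2 [4.3, 1.4]
scene 0.065 4 0.1 [2.3, 0.5]
[-212.6 -442.9   -0.8]
wrist [2, 6, 5, 120, 1, 224, 108, 199, 4, 1, 2]
nearest new bead to each start [np.float64(18.0), np.float64(22.0), np.float64(20.0), np.float64(20.0), np.float64(47.0), np.float64(8.0), np.float64(15.0)] [[45.0, 12.0], [26.0, -39.0], [-11.0, -46.0], [-19.0, 43.0]]
scene [6, 7, 10]
nearest new bead to each start [np.float64(432.0), np.float64(405.0), np.float64(465.0), np.float64(400.0), np.float64(477.0), np.float64(428.0), np.float64(469.0)] [[425.0, 106.0]]
```

View pics/w4.png

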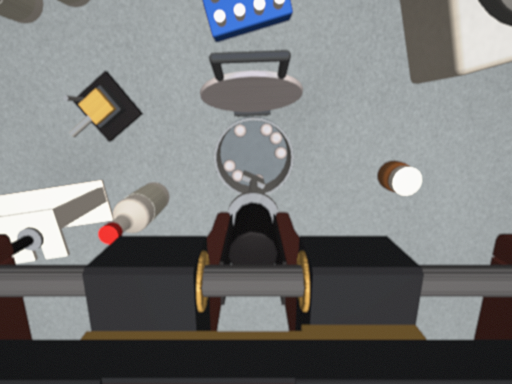

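```bash
python3 - <<'E'
from m import *
c=r.camera("wrist"); b0=np.load("b0.npy")
for p in[(240,130),(267,129),(276,138),(281,153),(230,166),(237,175)]:
    x=ray(c,*p,.027)[:2]; d=np.hypot(*(b0-x).T)*1000; print(((x-[.561,-.208])*1000).round(),np.hypot(*(x-[.561,-.208])).round(3),d.min().round(1),d.argmin())
E
```

```text
[44. 12.] 0.045 20.3 3
[ 33. -33.] 0.047 12.8 5
[ 14. -44.] 0.046 12.6 5
[-13. -46.] 0.048 13.5 6
[-12.  46.] 0.048 13.3 0
[-31.  39.] 0.05 9.7 2
```

The wrist view shows six beads, at (240,130), (267,129), (276,138), (281,153), (230,166) and (237,175). All of them are more than 9 mm from any start place; the seventh is behind the blade. The paddle hangs straight. I carry it back along the way I came.

Emit:
step_arm(targets=[1,0,0,0,-8.5,1,-12,-39,0,0,1,-12,-39,0,0,1,-12,-39,0,0,1,-12,-39,0,0,1,-12,-39,0,0,1,-12,-39,0,0,1,-12,-39,0,0,1,-12,-39,0,0,1,-12,-39,0,0,1,-12,-39,0,0,1,-12,-39,0,0,1,-12,-39,0,0,1,0,0,0,0,1,0,0,0,0])

```text
time_s: 33.6
ee_pos: [0.4744, 0.2745, 0.3757]
ee_rot: [[0.993, -0.12, -0.001], [-0.12, -0.993, -0.001], [-0.001, 0.001, -1.0]]
wrist_force: [0.5, -0.4, -1.0]
width: 0.266
grasp_force: 30.0
```

```bash
python3 - <<'E'
from m import *
tilt(); s=r.sense(); print(s["ee_pos"],np.array(s["ee_rot"]).round(3).tolist()); print(go([.4735,.2763,.174]),go([.5584,.266,.174]))
c=r.camera("side"); P=pts(c); e=s["ee_pos"]; m=(c["range_z"]>0)&(np.hypot(P[...,0]-e[0],P[...,1]-e[1])<.035)&(P[...,2]<e[2]-.08)&(P[...,2]>.2); print(P[m][:,2].min()-e[2], np.median(P[m&(P[...,2]<e[2]-.12)],0)-e)
E
```

```text
t 33.6 tcp bath [-143.9 -468.6] z 0.3757 F [ 0.5 -0.4 -1. ] w 0.266
side 0.035 15 -1.4 [-1.5, -0.6]
side 0.045 16 -1.2 [-1.5, -0.4]
side 0.055 14 -0.6 [-1.0, -0.0]
side 0.065 16 -1.2 [-1.8, -0.1]
scene 0.035 4 -2.2 [5.3, 1.3]
scene 0.045 7 0.2 [1.3, -0.4]
scene 0.055 5 -1.6 [0.8, 1.5]
scene 0.065 8 1.4 [0.3, -1.4]
[0.47471903 0.27387311 0.37636553] [[0.993, -0.122, -0.0], [-0.122, -0.993, -0.001], [-0.0, 0.001, -1.0]]
[ -1.5  -2.4 202.4] [ 84.1  -2.5 202.3]
-0.14899101985868574 [-0.00071404 -0.00095474 -0.13317943]
```

Emit:
step_arm(targets=[1,-1,-2.5,40,0,1,0,0,40,0,1,0,0,40,0,1,0,0,40,0,1,0,0,28,0,1,0,0,12,0,1,0,0,0,0,1,0,0,0,0])

```text
time_s: 34.75
ee_pos: [0.4745, 0.2776, 0.1785]
ee_rot: [[0.993, -0.121, 0.002], [-0.121, -0.993, 0.001], [0.002, -0.002, -1.0]]
wrist_force: [0.7, 0.5, -0.7]
width: 0.272
grasp_force: 30.0
```

```bash
python3 - <<'E'
from m import *
s=r.sense(); print(s["ee_pos"],s["wrist_force"],go([.5584,.266,.174]))
E
```

```text
[0.47450546 0.27758374 0.17849918] [ 0.72350228  0.49338128 -0.7438775 ] [84.7  1.4  4.7]
```

Emit:
step_arm(targets=[1,15,1,2,0,1,15,0,0,0,1,15,0,0,0,1,15,0,0,0,1,12,0,0,0,1,12,0,0,0,1,0,0,0,0,1,0,0,0,0])

```text
time_s: 35.75
ee_pos: [0.5569, 0.2665, 0.1746]
ee_rot: [[0.993, -0.12, -0.0], [-0.12, -0.993, 0.0], [-0.0, 0.0, -1.0]]
wrist_force: [0.5, -0.4, -1.2]
width: 0.265
grasp_force: 30.0
```

```bash
python3 - <<'E'
from m import *
s=r.sense(); print(s["ee_pos"],s["wrist_force"],go([.5584,.266,.168])); tilt()
E
```

```text
[0.5568794  0.26651078 0.17460366] [ 0.51780202 -0.37739856 -1.1792182 ] [1.6 0.3 6.6]
t 35.75 tcp bath [ -61.1 -470.6] z 0.1746 F [ 0.5 -0.4 -1.2] w 0.265
side 0.045 9 31.1 [13.1, 28.5]
side 0.055 17 27.1 [11.3, 24.9]
side 0.065 21 4.0 [5.7, 1.1]
```

No side force: the shaft is in the slot. Lower until the weight is taken.

Emit:
step_arm(targets=[1,1.5,0,2,0,1,0,0,2,0,1,0,0,1,0,1,0,0,0,0])

```text
time_s: 36.35
ee_pos: [0.5585, 0.2663, 0.17]
ee_rot: [[0.993, -0.12, 0.0], [-0.12, -0.993, 0.0], [0.0, -0.0, -1.0]]
wrist_force: [-2.0, -0.3, 1.9]
width: 0.271
grasp_force: 30.0
```

The upward force shows the collar has seated. I open a little, not as far as the neighbours, and lift.

Emit:
step_arm(targets=[0.1,0,0,0,0,0.1,0,0,0,0,0.1,0,0,0,0,0.1,0,0,0,0,0.1,0,0,-20,0,0.1,0,0,-40,0,0.1,0,0,-40,0,0.1,0,0,-40,0,0.1,-50,0,0,0,0.1,-40,0,0,0,0.1,0,0,0,0,0.1,0,0,0,0])

```text
time_s: 37.85
ee_pos: [0.4697, 0.277, 0.3108]
ee_rot: [[0.993, -0.12, 0.002], [-0.12, -0.993, 0.001], [0.002, -0.001, -1.0]]
wrist_force: [-0.3, -0.1, -0.1]
width: 0.448
grasp_force: 0.0
```

```bash
python3 - <<'E'
from m import *
s=r.sense(); print(s["ee_pos"],s["time_s"])
c=r.camera("wrist"); P=pts(c); im=c["img"].astype(int); ok=c["range_z"]>0
d=ok&(P[...,2]>.198)&(P[...,2]<.215)&(im.max(2)<70)&(P[...,1]>.05)&(P[...,1]<.33)&(abs(P[...,0]-.55)<.06)
n,l,st,ce=cv2.connectedComponentsWithStats(d.astype(np.uint8))
for i in range(1,n):
    if st[i,4]>15: q=P[l==i]; print("top",st[i],q.mean(0).round(4))
cv2.imwrite("pics/end.png",np.hstack([cv2.resize(c["img"],(400,300)),cv2.resize(r.camera("side")["img"][100:250,130:330],(400,300))]))
c=r.camera("side"); P=pts(c)
m=(c["range_z"]>0)&(np.hypot(P[...,0]-.65,P[...,1]+.235)<.08)&(P[...,2]>.12)&(P[...,2]<.27); q=P[m]
print("lid",np.median(np.degrees(np.arctan2(q[:,2]-.0755,-((q-[.6265,-.2267,.0755])@BX)))))
d=(c["range_z"]>0)&(P[...,2]>.155)&(P[...,2]<.23)&(c["img"].max(2)<60)&(abs(P[...,0]-.55)<.06)&(P[...,1]>.05)&(P[...,1]<.33)
n,l,st,ce=cv2.connectedComponentsWithStats(d.astype(np.uint8))
for i in range(1,n):
    if st[i,4]>12: q=P[l==i]; print("side",st[i],q.mean(0).round(4),q[:,2].max())
E
```

```text
[0.46971387 0.27701427 0.31077125] 37.85
top [240  73  26  27 528] [0.5593 0.2667 0.2068]
top [402  76  21  17 283] [0.5444 0.1293 0.2057]
top [326  78  19  18 249] [0.5507 0.1956 0.2061]
lid 106.30686860121935
side [216 184   5  18  83] [0.5405 0.1284 0.1874] 0.20867152614897752
side [194 193   7  18  89] [0.5467 0.1953 0.1874] 0.20922938924572282
side [167 202  11  21 173] [0.554  0.2687 0.1885] 0.20935993706176917
```

View pics/end.png

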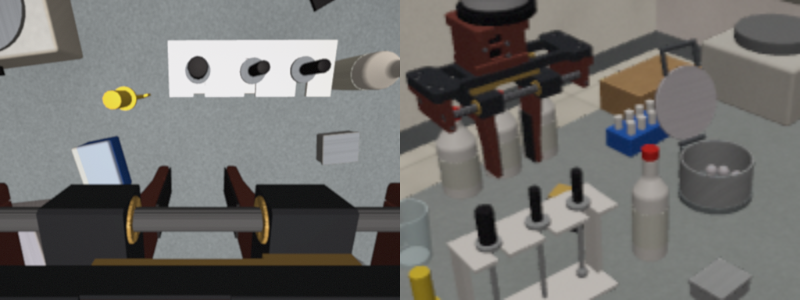

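The final view shows all three tools hanging in the rack, the paddle at (198,68) in the left half. The lid is open and the beads are in the pot. I hand the job in.

```bash
python3 -c "
from workcell import r
print(r.close_job())"
```

```text
the job is handed in; nothing more can be done
None
```

The job is handed in, but no verdict came back: the lid is open on its stop, the beads were stirred for about five rounds, and the paddle hangs within about 3 mm of its start; six beads were checked as moved, while the seventh was hidden from view.

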